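# Set a cup and charge the portion filler

## Task

Take the top cup off the nested pile of steel cups and stand it on the drip tray, upright under the mouth of the portion filler's spout, and let go of it. Only then draw the filler's spring-loaded rod out by its upright T handle until the second of the rod's three ring marks is level with the face of the gland nut, and hold it there: the job finishes with the robot still holding the rod out against its spring. Leave the other cups and the things on the bench where they are.

Things in the scene. Friction and masses are not known exactly. Their poses are not given: they have to be found in the camera images.
- top_cup: plain slim steel cup at the top of the pile, open upward, slightly tapered: 72 mm tall, 60 mm across the rim, 46 mm across the foot; about 90 g. Origin at the centre of its underside, z up. It stands loosely inside the cup below, 2 mm above that cup's underside, so only its top 14 mm shows above that cup's 66 mm rim; lift it straight up 60 mm or more to clear
- cup_middle: plain steel cup below the top cup, 66 mm across the rim, 60 mm tall; origin at the centre of its underside. It is nested in the bottom cup, its underside about 31 mm above that of the bottom cup. It stays
- cup_bottom: bottom cup of the pile, the same kind as the middle one (66 mm across the rim, 60 mm tall), standing on the bench; origin at the centre of its underside. It stays
- filler: stainless bench portion filler, fixed. Own y runs along the barrel: spout and drip tray at +y, draw rod at -y; origin on the bench. Drip tray: flat grid 104 x 112 mm, rimless, top 14 mm up, from y = 128 to 240 mm. Valve block with a 100 mm wide lidded hopper (top 236 mm up) at y = 70 mm. Barrel 56 mm thick, its axis 112 mm up; gland nut's face at y = -133 mm
- spout_mouth (a point): centre of the spout's downward mouth: 190 mm along the filler's +y, 95 mm above the bench, 9 mm above the rim of a cup on the tray. The 15 mm spout tube comes level from the filler, its top 121 mm up. A cup held from above by its rim slides in level from the filler's +y side, fingers closing along the filler's x, so that the tube passes between them under the palm
- draw_rod (a joint): m drawn out along the filler's -y: 0 home (the start), 0.075 at the stop. The 12 mm steel rod has three dark ring marks 3 mm wide, hidden inside when home, level with the gland nut's face at 0.027, 0.045 (the second) and 0.063. The inner spring pulls it home with about 6 N at the start, 13 N at the second mark, 17 N at the stop, and about 1 N friction; let go, it runs home
- handle_grip (a point): point to grip on the rod's T handle, an upright black round bar 18 mm thick and 100 mm tall at the rod's outer end: on the bar's axis, 34 mm above the rod's axis, 22 mm below the bar's top, 146 mm above the bench. Moves with the rod. When home the bar's axis is 55 mm from the gland nut's face
- timer: wind-up kitchen timer, 66 mm across, 42 mm tall, loose bystander; origin at the centre of its underside
- thermometer: probe thermometer lying on the bench left of the cups and timer, 198 mm long, 17 mm tall, loose bystander; origin under its middle, length along its y
- label_roll: roll of labels standing flat, 72 mm across, 43 mm tall, loose bystander; origin at the centre of its underside
Mind the look-alikes: they are no part of the job. Leave any blue look-alike of the top_cup alone.

How it is judged (in metres and radians):
On the way, in this order (a step that is already met when the one before it is completed fails the run):
1. the top cup is lifted clear out of the pile (height (world z) of top_cup above 0.095 m and contact force between top_cup and cup_middle below 0.05 N), for 0.1 s.
2. the top cup stands upright on the drip tray under the spout, let go, with the rod still home (horizontal distance between top_cup and spout_mouth below 0.02 m and height (world z) of top_cup between 0.009 and 0.018 m and angle between top_cup's own z axis and vertical below 0.08 rad and linear speed of top_cup below 0.02 m/s and contact force between each of the arm, the fingers and top_cup below 0.1 N and value of joint draw_rod below 0.01 m), for 0.2 s.
At the end, for the whole second after the job is handed in: the slim cup stands upright on the drip tray with its axis within 20 mm of the spout mouth's, untouched; the rod is held still by the fingers with its second ring mark within 4 mm of the gland nut's face (0.041 to 0.049 m drawn), the fingers bearing at least 5 N (horizontal distance between top_cup and spout_mouth below 0.02 m and height (world z) of top_cup between 0.009 and 0.018 m and angle between top_cup's own z axis and vertical below 0.08 rad and contact force between each of the fingers, the arm and top_cup below 0.1 N and value of joint draw_rod between 0.041 and 0.049 m and velocity of joint draw_rod between -0.01 and 0.01 m/s and contact force between the fingers and draw_rod above 5 N); the arm keeps its last pose, push and grip.
It fails at once if the rod is drawn before the cup stands under the spout (value of joint draw_rod above 0.015 m and horizontal distance between top_cup and spout_mouth above 0.03 m).
It fails at once if the two lower cups are lifted or shoved more than 20 mm (distance of any of cup_middle, cup_bottom from where it was at the start of the episode above 0.02 m).
It fails at once if a bystander is moved more than 25 mm (distance of any of timer, thermometer, label_roll from where it was at the start of the episode above 0.025 m).
It also fails if it takes over 64 s, if anything falls off the work surface, if the arm or the gripper's body presses on something with over 40 N, if the wrist force passes 120 N, or if a joint passes its speed limit or range.

## Robot

A 6-joint arm with a two-finger parallel gripper is mounted at the origin on the work surface; the furniture and walls round the work are solid. World frame = base frame: x ahead of the robot, y to its left, z up, the work surface at z = 0. Lengths are in m, angles in degrees, forces in N, time in s.
With the tool pointing down it reaches from about 0.25 to 0.725 m from the base axis. Payload 9.7 kg.
Tool frame: the origin (TCP) lies midway between the tips of the shut fingers; the grasp point (between the pads) lies 19 mm behind it; z points along the fingers, y is the line along which they close (so a half turn about z gives the same grasp; the last joint's range is limited). The gripper opens to 85 mm and grips with 20 to 120 N. Pads are 22 mm wide; open, the fingers measure 114 mm over their backs; the gripper's body (76 mm by 85 mm) begins 54 mm behind the grasp point. The pads swing forward as they close: fully open they stand 13 mm farther back than shut.
Start: joints at [72.995, 4.979, 10.078, 95.1, 0, 90], TCP at [0.161, 0.526, 0.231] pointing down, gripper open.
Joint ranges: [-179.16, 179.16], [-48.56, 103.87], [-65.8, 70.77], [-126.05, 130.52], [-82.76, 87.17], [-180, 180]. Speed limits (degrees/s): [127.2, 127.2, 147.25, 180, 180, 180].

## Interface

Orientations are given as [roll, pitch, yaw] about the fixed x, y, z axes, in that order (R = Rz(yaw) Ry(pitch) Rx(roll)).
In Python, from workcell import * gives the robot as it stands.
- The arm moves only by the tool servo_tool, never from a script. Its argument "moves" is a list of rows, each a list of 4 numbers: the shift along the world's x, y, z in cm, then the turn about the world's z in rad. A call has 1 to 20 rows; each row is the pose to reach, as a shift and turn from the pose commanded when the call began; what a row does not reach only later rows make up. A row lasts 1/12 s, in which the tool goes at most 41.7 mm and 7.16 degrees, less where a joint would pass 70% of its speed; a pose out of reach is approached as far as the arm can. A call with a gripper value outside its range is refused whole. "claw" is the closure, from 0 (fully open) to 1 (shut), set as the call begins (left out, the last holds). The fingers move at their own pace and stop on an object; "force" is the grip in N (left out, the last holds). Time passes only in rows, so rows that repeat a pose let the fingers close. It gives the time, the measured TCP pose, the force, the opening and the grip force at its end, in the units of the state.
- get_obs(): the state, without advancing time (a new reading comes with each control period).
- camera(name): name is "scene" or "top" or "wrist"; returns the picture (480x640x3 uint8, red, green, blue); there is no depth.
- get_calibration(name): a dict with "fx", "fy", "cx", "cy" (pixels), "k1" (the pictures are not rectified: a ray, as slopes to the right and down, at radius r is drawn at 1 + k1 r^2 times it, then the intrinsics apply), "rvec" (rotation vector, rad) and "tvec" (3), from world to camera coordinates, as OpenCV has them; the wrist camera has in their place "tool_from_camera" (4x4, takes a point from camera to tool coordinates, whose origin is the TCP and whose axes are the flange's). Camera axes: x right, y down, z forward; pixel columns grow to the right and rows downward; lengths in m; the calibration is good to about 2 mm. A picture is of the moment at which its call begins: read the wrist's pose just before it. get_calibration takes no time and is no camera call.
- job_done(): hands the job in; it is judged then, once.
The state is a dict: "time": time; "q": joint angles; "qd": joint speeds; "joint_efforts": joint torques, N m; "ee_pos": TCP position; "tcp_rot": TCP orientation; "wrist_force": force on the tool from outside, world axes, zero at the start; "torque": the same for the moment, N m; "opening": finger opening in m; "grasp_force": force on a finger pad.
Only numpy, scipy, OpenCV 4.12 (cv2) and the standard library are available. Lean on these libraries where they do the work, as an engineer would, in place of code of your own. Each camera call takes 0.05 s, during which the arm holds its last target. There are 200 camera calls.

## Working session

There is one attempt and no reset: what is moved stays moved. The work goes in short steps, Python scripts to look and compute and a tool call to move; the robot and the scene stay as the last step left them, time stands still between calls to the robot, and variables do not carry over. Pictures are saved under pics/ and viewed, at most 10 in all, crops included, and the job is handed in when it is done.

Besides the shell and the picture viewer there is one more tool, called by a JSON object that holds its "fn" and its "kwargs", one argument or row to a line. servo_tool: Moves the arm, as the interface text tells. Its arguments: {"type":"object","properties":{"moves":{"type":"array","items":{"type":"array","items":{"type":"number"}}},"claw":{"type":"number"},"force":{"type":"number"}},"required":["moves"]}

```bash
mkdir -p pics; cat > h.py <<'E'
from workcell import *
import numpy as np, cv2
from scipy.spatial.transform import Rotation as R
def ray(name,uv,obs=None):
    c=get_calibration(name)
    K=np.array([[c['fx'],0,c['cx']],[0,c['fy'],c['cy']],[0,0,1.]])
    p=cv2.undistortPoints(np.array([[uv]],float),K,np.array([c['k1'],0,0,0,0.]))[0,0]
    d=np.array([p[0],p[1],1.])
    if name=='wrist':
        T=np.array(c['tool_from_camera']);o=obs or get_obs()
        W=np.eye(4);W[:3,:3]=R.from_euler('xyz',o['tcp_rot'],degrees=True).as_matrix();W[:3,3]=o['ee_pos']
        M=W@T
        return M[:3,3],M[:3,:3]@d
    Rm=cv2.Rodrigues(np.array(c['rvec'],float))[0];t=np.array(c['tvec'],float)
    return -Rm.T@t,Rm.T@d
def at(name,uv,z,obs=None):
    o,d=ray(name,uv,obs);return o+d*(z-o[2])/d[2]
def proj(name,P):
    c=get_calibration(name)
    K=np.array([[c['fx'],0,c['cx']],[0,c['fy'],c['cy']],[0,0,1.]])
    return cv2.projectPoints(np.array(P,float).reshape(-1,1,3),np.array(c['rvec'],float),np.array(c['tvec'],float),K,np.array([c['k1'],0,0,0,0.]))[0][:,0]
def snap(name,f):
    im=camera(name);cv2.imwrite('pics/'+f,im[:,:,::-1]);return im
E
python3 - <<'E'
from h import *
o=get_obs();print(o)
for n in('scene','top','wrist'):
    snap(n,n+'0.png');print(n,get_calibration(n))
    if n!='wrist':print(ray(n,(320,240)))
E
```

```text
{'time': 0.0, 'q': array([7.29941775e+01, 5.01055151e+00, 1.00354158e+01, 9.50975023e+01,
       1.46785353e-03, 8.99996039e+01]), 'qd': array([-0.09141009,  0.00036138, -0.06304742, -0.12383897, -0.08991879,
       -0.02217093]), 'joint_efforts': array([-1.12399139e-03, -5.20392931e+01,  4.64800429e+01,  1.64735690e-02,
       -1.38005812e-04,  2.61610791e-05]), 'ee_pos': array([0.16078982, 0.52575369, 0.23059693]), 'tcp_rot': array([-1.79927362e+02, -1.46835449e-03,  1.62994572e+02]), 'wrist_force': array([ 0.53895916,  0.14742247, -0.28323781]), 'torque': array([-0.00629134,  0.00722697,  0.00327401]), 'grasp_force': 0.0, 'opening': 0.08568442405483298}
scene {'fx': 436.68459641965137, 'fy': 436.68459641965137, 'cx': 318.4812667646454, 'cy': 242.9951086195721, 'k1': -0.0013492956576448588, 'rvec': array([ 0.59798687, -2.54319129,  1.37016767]), 'tvec': array([0.35550046, 0.17252776, 1.06152048])}
(array([-0.00772681,  0.87114936,  0.72388619]), array([ 0.34933228, -0.75976892, -0.54843166]))
top {'fx': 519.1496834748746, 'fy': 519.1496834748746, 'cx': 319.6103441770756, 'cy': 240.11763698640073, 'k1': -0.1386564154756471, 'rvec': array([ 2.20727905, -2.15335042,  0.06337662]), 'tvec': array([0.01676925, 0.40117374, 1.33542344])}
(array([0.30704679, 0.01008915, 1.36021977]), array([ 0.06959622,  0.01155329, -0.99750865]))
wrist {'fx': 423.51147683396846, 'fy': 423.51147683396846, 'cx': 323.90172390547013, 'cy': 237.80759157454702, 'k1': -0.02735788796776853, 'tool_from_camera': array([[-8.64375632e-05, -9.58466088e-01, -2.85206504e-01,
         7.24908105e-02],
       [ 9.99999485e-01,  2.05628333e-04, -9.94105319e-04,
         1.08256662e-03],
       [ 1.01146277e-03, -2.85206443e-01,  9.58465577e-01,
        -1.43193994e-01],
       [ 0.00000000e+00,  0.00000000e+00,  0.00000000e+00,
         1.00000000e+00]])}
```

View pics/top0.png

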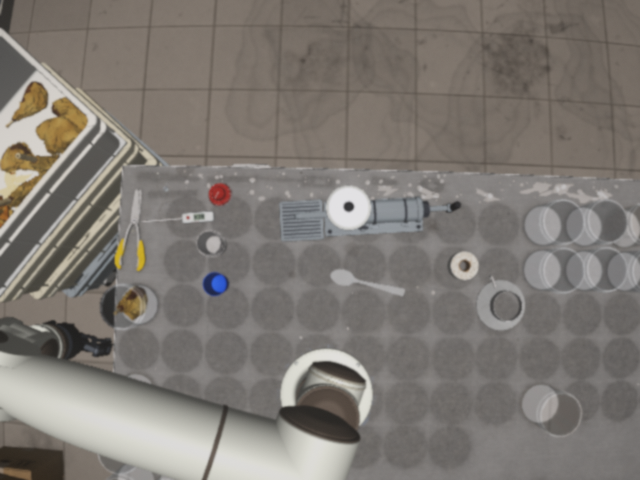

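View pics/scene0.png

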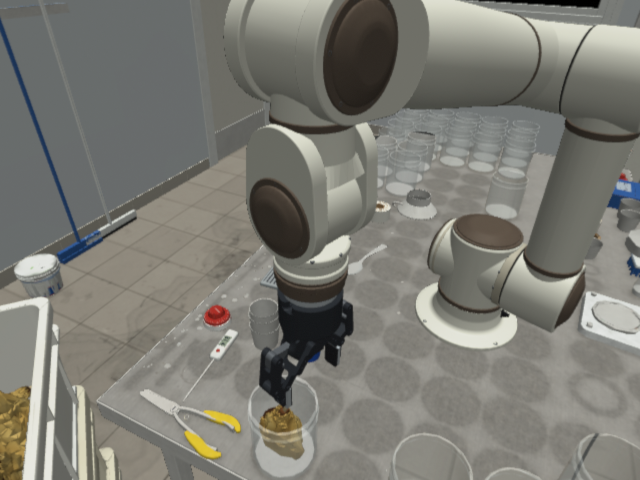

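The top view shows these:
- nested pile with a steel cup on top at (211,243), and a blue cup at (216,284)
- red timer at (219,194) and thermometer at (197,217)
- filler tray at (302,220), lid at (348,207), T handle at about (455,206)
- label roll at (464,266)

The steel pile fits the description. The blue cup is the look-alike. I'll enlarge both regions to confirm.

```bash
python3 - <<'E'
import cv2,numpy as np
t=cv2.imread('pics/top0.png');s=cv2.imread('pics/scene0.png')
a=cv2.resize(t[180:300,170:270],(300,360),interpolation=2)
b=cv2.resize(s[270:390,200:366],(498,360),interpolation=2)
c=cv2.resize(t[175:255,270:470],(600,240),interpolation=2)
im=np.zeros((600,800,3),np.uint8);im[:360,:300]=a;im[:360,302:800]=b;im[360:,:600]=c
cv2.imwrite('pics/crop1.png',im)
E
```

```text
(no output)
```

View pics/crop1.png

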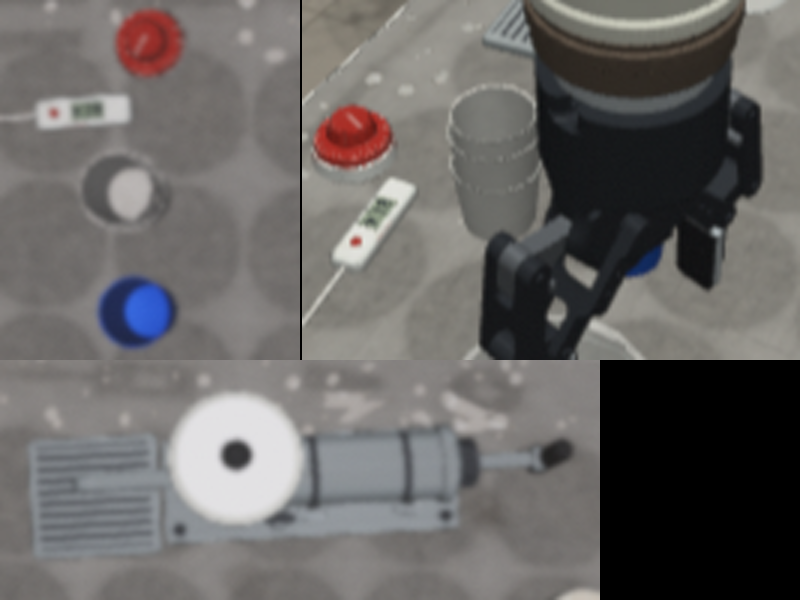

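The crop confirms it. The steel pile of three has its top rim centred near top-image (210,244), and the blue cup at (216,284) stands alone. The tray corners in the top image are about (280,201), (321,200), (282,240) and (323,238), the lid knob is at (348,207), and the handle top is at about (458,205).

```bash
python3 - <<'E'
from h import *
cup=at('top',(209.8,243.8),.105);print('cup',cup, [at('top',p,.105) for p in((197,244),(222.5,244),(210,231.7),(210,256.3))])
C=[(280,201),(321,200),(282,240),(323.3,237.7)]
c=[at('top',p,.014)[:2] for p in C];print('tray',np.round(c,4))
tc=np.mean(c,0)
yd=(c[0]-c[1]+c[2]-c[3]);print('yaw(tray)',np.degrees(np.arctan2(-yd[0],yd[1])))
print('sizes',np.linalg.norm(c[0]-c[1]),np.linalg.norm(c[0]-c[2]))
lid=at('top',(348.3,206.7),.24)[:2];h=at('top',(458.3,205),.168)[:2];hb=at('top',(450,208.3),.068)[:2]
gn=at('top',(429,208.5),.112)[:2]
print(tc,lid,h,hb,gn)
# nominal: tray y=184, lid y=70, handle y=-188
for p in(lid,h,gn):
    d=tc-p;print(np.degrees(np.arctan2(-d[0],d[1])),np.linalg.norm(d))
for n,p in dict(timer=(219,194),roll=(464,266),blue=(216,284)).items():print(n,at('top',p,.042))
print('spout tip',at('top',(270+78/3,175+122/3),.12))
E
```

```text
cup [0.37876094 0.29359471 0.105     ] [array([0.37747851, 0.32539883, 0.105     ]), array([0.3790529 , 0.26215954, 0.105     ]), array([0.40842497, 0.29429161, 0.105     ]), array([0.3482377, 0.2919142, 0.105    ])]
tray [[0.5008 0.133 ]
 [0.5059 0.0257]
 [0.3986 0.1246]
 [0.4072 0.0173]]
yaw(tray) 3.6513730459585867
sizes 0.10743369034461178 0.10258875115962528
[0.45310879 0.07513512] [ 0.45924678 -0.03662389] [ 0.47987022 -0.29645664] [ 0.48535504 -0.30088106] [ 0.47735553 -0.23852487]
3.143618630701223 0.11192743764904649
4.119236594029885 0.3725541697607642
4.420322671672691 0.3145957633633332
timer [0.5117522 0.2891859 0.042    ]
roll [ 0.34134491 -0.34458965  0.042     ]
blue [0.2799955  0.28794527 0.042     ]
spout tip [0.45082706 0.0836377  0.12      ]
```

{"fn": "servo_tool", "kwargs": {
  "moves": [
    [4,-4,0,-0.12],
    [8,-8,0,-0.24],
    [12,-12,0,-0.36],
    [16,-16,0,-0.48],
    [19,-20,0,-0.6],
    [21,-22.5,0,-0.72],
    [21.8,-23.2,-1,-0.84],
    [21.8,-23.2,-2,-0.96],
    [21.8,-23.2,-3,-1.08],
    [21.8,-23.2,-3,-1.2],
    [21.8,-23.2,-3,-1.2],
    [21.8,-23.2,-3,-1.2],
    [21.8,-23.2,-3,-1.2]
  ],
  "claw": 0
}}

```text
time: 1.23
ee_pos: [0.3788, 0.2942, 0.2015]
tcp_rot: [180.0, -0.0, 94.5]
wrist_force: [-0.8, 0.1, 0.6]
opening: 0.0855
grasp_force: 0.0
```

```bash
python3 - <<'E'
from h import *
o=get_obs();print(o['time'],o['ee_pos'],o['tcp_rot'],o['q'])
snap('wrist','w1.png')
t=camera('top');s=camera('scene')
a=cv2.resize(t[160:260,260:480],(800,364),interpolation=2);cv2.imwrite('pics/t1.png',t[:,:,::-1]);cv2.imwrite('pics/s1.png',s[:,:,::-1])
E
```

```text
1.2333 [0.37876242 0.29423717 0.20154733] [ 1.79984182e+02 -1.07667008e-02  9.45009059e+01] [ 3.78412519e+01 -5.17931260e+00 -3.36995937e+00  9.17902209e+01
  3.00888765e-04  1.23340348e+02]
```

View pics/w1.png

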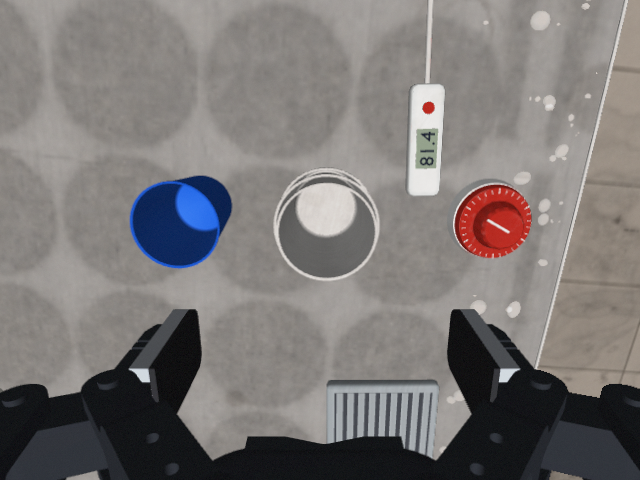

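View pics/s1.png

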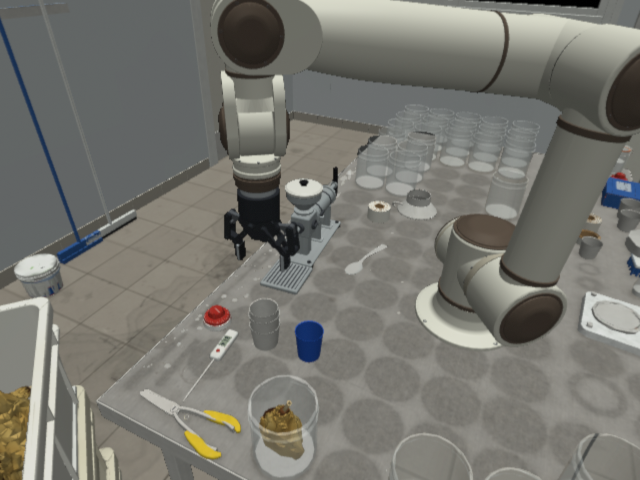

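The wrist view shows the steel pile with its top rim spanning columns 274–379 and rows about 173–280, so its centre is near (326.5,226.5). The blue cup is at (176,224) and the timer at (492,222). The scene view shows the T handle clear at (335,178).

```bash
python3 - <<'E'
from h import *
for z in(.103,.105,.107):print([np.round(at('wrist',p,z),4) for p in((326.5,226.5),(274.5,227),(379,227),(326.5,280))])
print('tray corners',[np.round(at('wrist',p,.014),4) for p in((328,380),(438,380))])
print(np.round(proj('scene',[[.48,-.2965,.168],[.4527,.0811,.095],[.379,.2942,.105]]),1))
print(np.round(proj('top',[[.48,-.2965,.168],[.379,.294,.105]]),1))
E
```

```text
[array([0.38  , 0.3028, 0.103 ]), array([0.3494, 0.3002, 0.103 ]), array([0.411 , 0.3049, 0.103 ]), array([0.3827, 0.2689, 0.103 ])]
[array([0.38  , 0.3034, 0.105 ]), array([0.3496, 0.3007, 0.105 ]), array([0.4107, 0.3054, 0.105 ]), array([0.3826, 0.2697, 0.105 ])]
[array([0.3799, 0.3039, 0.107 ]), array([0.3498, 0.3013, 0.107 ]), array([0.4104, 0.3059, 0.107 ]), array([0.3825, 0.2705, 0.107 ])]
tray corners [array([0.3951, 0.1351, 0.014 ]), array([0.495 , 0.1425, 0.014 ])]
[[336.5 167. ]
 [284.9 249.5]
 [265.3 306. ]]
[[458.3 204.9]
 [209.6 243.7]]
```

```bash
python3 - <<'E'
import cv2,numpy as np
t=cv2.imread('pics/t1.png');s=cv2.imread('pics/s1.png');w=cv2.imread('pics/w1.png')
im=np.zeros((600,800,3),np.uint8)
def put(i,x0,y0,w_,h_,k,X,Y):
    c=cv2.resize(i[y0:y0+h_,x0:x0+w_],None,fx=k,fy=k,interpolation=2);im[Y:Y+c.shape[0],X:X+c.shape[1]]=c
put(s,240,290,60,65,6,0,0)      # scene cup
put(w,265,155,125,130,3,370,0)  # wrist cup
put(s,320,155,40,30,6,0,400)    # scene handle
put(s,255,225,90,70,2,240,400) if 0 else put(s,255,250,66,48,4,245,400) # scene tray
put(t,415,190,60,40,4,515,400)
cv2.imwrite('pics/crop2.png',im)
E
```

```text
(no output)
```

View pics/crop2.png

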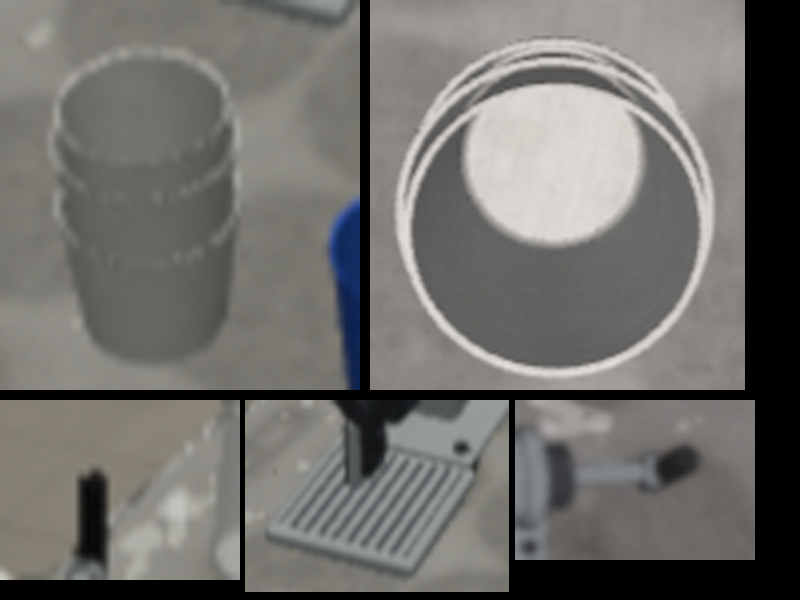

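```bash
python3 - <<'E'
from h import *
W=dict(ee_pos=[0.37876242,0.29423717,0.20154733],tcp_rot=[179.984182,-0.0107667,94.5009059])
print('cup w',at('wrist',(327.5,231.5),.105,W),'bottom',at('wrist',((552-370)/3+265,165/3+155),.034,W),'s',at('scene',(264.1,307.5),.105))
print('tray s',[np.round(at('scene',p,.014),4) for p in((262,281.5),(296.5,290.5),(313.3,266.3))])
def tri(l):
    A=np.zeros((3,3));b=np.zeros(3)
    for n,p in l:
        o,d=ray(n,p,W);d/=np.linalg.norm(d);M=np.eye(3)-np.outer(d,d);A+=M;b+=M@o
    return np.linalg.solve(A,b)
print('handle top tri',tri([('scene',(335.5,167)),('top',(458.3,205))]),'cup tri st',tri([('scene',(264.1,307.5)),('top',(209.8,243.8))]))
print('cup tri sw',tri([('scene',(264.1,307.5)),('wrist',(327.5,231.5))]))
E
```

```text
cup w [0.38081821 0.30027596 0.105     ] bottom [0.38028013 0.29696359 0.034     ] s [0.37886323 0.29934211 0.105     ]
tray s [array([0.4926, 0.1333, 0.014 ]), array([0.3967, 0.1242, 0.014 ]), array([0.4043, 0.0135, 0.014 ])]
handle top tri [ 0.48132663 -0.29590592  0.16795725] cup tri st [0.38016301 0.29514062 0.10087496]
cup tri sw [0.38011421 0.29926864 0.10401264]
```

The wrist and scene cameras put the cup at about (0.380, 0.298) with its rim at z = 0.105. The handle top triangulates to (0.481, -0.296, 0.168), which matches the 168 mm given. Descending to straddle the top 14 mm.

{"fn": "servo_tool", "kwargs": {
  "moves": [
    [0.1,0.4,-1],
    [0.1,0.4,-2.5],
    [0.1,0.4,-4],
    [0.1,0.4,-5.5],
    [0.1,0.4,-7],
    [0.1,0.4,-8.5],
    [0.1,0.4,-9.5],
    [0.1,0.4,-10.3],
    [0.1,0.4,-10.9],
    [0.1,0.4,-11.3],
    [0.1,0.4,-11.3],
    [0.1,0.4,-11.3]
  ],
  "claw": 0
}}

```text
validation failed for argument at $.mo...
```

Each row needs four numbers.

{"fn": "servo_tool", "kwargs": {
  "moves": [
    [0.1,0.4,-1,0],
    [0.1,0.4,-2.5,0],
    [0.1,0.4,-4,0],
    [0.1,0.4,-5.5,0],
    [0.1,0.4,-7,0],
    [0.1,0.4,-8.5,0],
    [0.1,0.4,-9.5,0],
    [0.1,0.4,-10.3,0],
    [0.1,0.4,-10.9,0],
    [0.1,0.4,-11.3,0],
    [0.1,0.4,-11.3,0],
    [0.1,0.4,-11.3,0]
  ],
  "claw": 0
}}

```text
time: 2.38
ee_pos: [0.38, 0.2981, 0.0886]
tcp_rot: [180.0, -0.0, 94.2]
wrist_force: [0.4, 0.3, -0.1]
opening: 0.0854
grasp_force: 0.0
```

{"fn": "servo_tool", "kwargs": {
  "moves": [
    [0,0,0,0],
    [0,0,0,0],
    [0,0,0,0],
    [0,0,0,0],
    [0,0,0,0],
    [0,0,0,0],
    [0,0,0,0],
    [0,0,0,0],
    [0,0,0,0],
    [0,0,0,0]
  ],
  "claw": 1,
  "force": 35
}}

```text
time: 3.22
ee_pos: [0.3801, 0.2981, 0.0888]
tcp_rot: [180.0, -0.0, 94.2]
wrist_force: [0.1, -0.9, 6.7]
opening: 0.0575
grasp_force: 37.2
```

{"fn": "servo_tool", "kwargs": {
  "moves": [
    [0,0,0.3,0],
    [0,0,0.8,0],
    [0,0,1.5,0],
    [0,0,2.3,0],
    [0,0,3.2,0],
    [0,0,4.2,0],
    [0,0,5.2,0],
    [0,0,6.2,0],
    [0,0,7.2,0],
    [0,0,8.2,0],
    [0,0,9,0],
    [0,0,9,0],
    [0,0,9,0]
  ]
}}

```text
time: 4.3
ee_pos: [0.38, 0.2981, 0.1786]
tcp_rot: [180.0, -0.0, 94.2]
wrist_force: [-0.2, 0.2, -1.5]
opening: 0.0572
grasp_force: 37.6
```

```bash
python3 - <<'E'
import cv2,numpy as np
from h import *
o=get_obs();print(o['time'],o['ee_pos'],o['opening'],o['grasp_force'],o['wrist_force'])
s=camera('scene')[:,:,::-1];w=camera('wrist')[:,:,::-1];cv2.imwrite('pics/w2.png',w);cv2.imwrite('pics/s2.png',s)
im=np.zeros((600,800,3),np.uint8)
im[:480,:320]=cv2.resize(s[240:360,210:290],None,fx=4,fy=4,interpolation=2)
im[:360,320:800]=cv2.resize(w,(480,360))
cv2.imwrite('pics/crop3.png',im)
E
```

```text
4.3 [0.38002088 0.2981063  0.17861922] 0.05716458611383145 37.613092783576576 [-0.18148584  0.15751512 -1.48879172]
```

View pics/crop3.png

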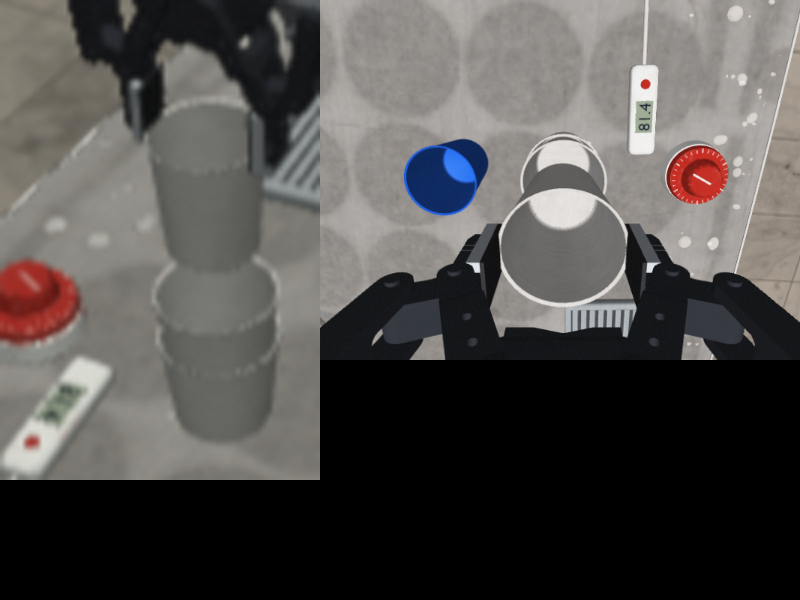

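The top cup is out and upright in the fingers, and the two lower cups are still standing. In the wrist image its rim is centred near (324,329). Next I work out the cup's offset from the TCP.

```bash
python3 - <<'E'
from h import *
for z in(.19,.195,.2):print(at('wrist',(324,329),z), at('wrist',(325.5,262),z-.072+.001))
# scene: rim rows: left/right in crop (150..262), centre row ~135 ; 
print(at('scene',(210+206/4,240+135/4),.195))
w=cv2.imread('pics/w2.png')
E
```

```text
[0.38004867 0.29947191 0.19      ] [0.38083642 0.29837052 0.119     ]
[0.3798492  0.30221557 0.195     ] [0.38068759 0.30017657 0.124     ]
[0.37964973 0.30495922 0.2       ] [0.38053876 0.30198262 0.129     ]
[0.37880104 0.30118407 0.195     ]
```

{"fn": "servo_tool", "kwargs": {
  "moves": [
    [1,-2,0,0],
    [2,-4,0,0],
    [3.2,-6,0,0],
    [4.5,-8,0,0],
    [5.5,-9.8,-1,0],
    [6.2,-10.9,-2.5,0],
    [6.2,-10.9,-4,0],
    [6.2,-10.9,-5.5,0],
    [6.2,-10.9,-7,0],
    [6.2,-10.9,-8.5,0],
    [6.2,-10.9,-9.7,0],
    [6.2,-10.9,-10.4,0],
    [6.2,-10.9,-10.4,0],
    [6.2,-10.9,-10.4,0]
  ]
}}

```text
time: 5.57
ee_pos: [0.4417, 0.1889, 0.0743]
tcp_rot: [-180.0, 0.0, 94.2]
wrist_force: [0.9, -0.0, -0.8]
opening: 0.0568
grasp_force: 37.6
```

```bash
python3 - <<'E'
import cv2,numpy as np
from h import *
o=get_obs();print(o['time'],o['ee_pos'],o['opening'],o['grasp_force'],o['wrist_force'])
s=camera('scene')[:,:,::-1];w=camera('wrist')[:,:,::-1];t=camera('top')[:,:,::-1]
im=np.zeros((600,800,3),np.uint8)
im[:400,:400]=cv2.resize(s[200:300,230:330],None,fx=4,fy=4,interpolation=2)
im[:400,400:800]=cv2.resize(t[170:270,250:350],None,fx=4,fy=4,interpolation=2)
im[400:,:267]=cv2.resize(w,(267,200))
cv2.imwrite('pics/crop4.png',im)
E
```

```text
5.5667 [0.44171812 0.18894006 0.07428654] 0.056826736995905805 37.621624224921106 [ 0.90365629 -0.04056399 -0.83743085]
```

View pics/crop4.png

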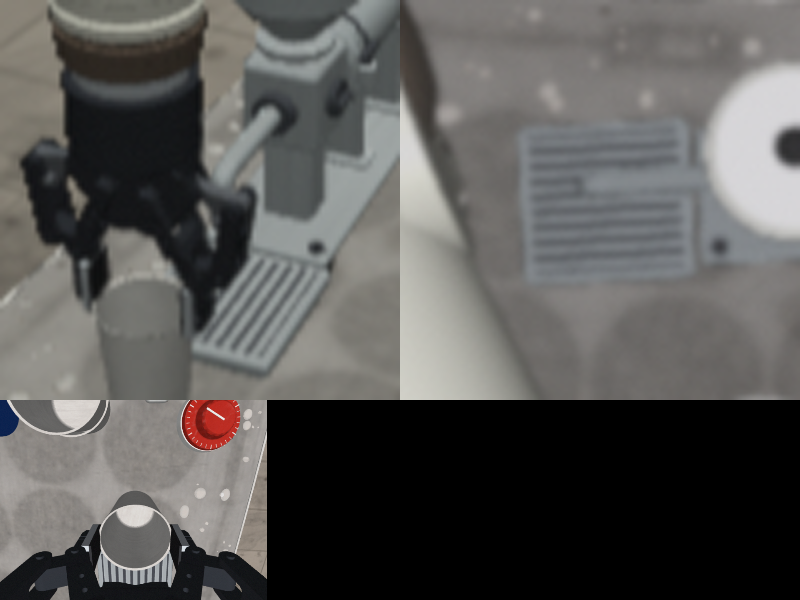

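The cup hangs level in front of the tray, lined up with its centreline; in the wrist view both the tray and the cup are centred at about column 134. Sliding in level.

{"fn": "servo_tool", "kwargs": {
  "moves": [
    [0.1,-1,0,0],
    [0.15,-2,0,0],
    [0.2,-3,0,0],
    [0.3,-4,0,0],
    [0.35,-5,0,0],
    [0.4,-5.8,0,0],
    [0.5,-6.5,0,0],
    [0.5,-7,0,0],
    [0.5,-7,0,0]
  ]
}}

```text
time: 6.47
ee_pos: [0.4469, 0.118, 0.0743]
tcp_rot: [180.0, 0.0, 94.2]
wrist_force: [-0.1, 0.4, -1.4]
opening: 0.0573
grasp_force: 37.6
```

{"fn": "servo_tool", "kwargs": {
  "moves": [
    [0.05,-0.7,0,0],
    [0.1,-1.4,0,0],
    [0.15,-2.1,0,0],
    [0.2,-2.8,0,0],
    [0.25,-3.5,0,0],
    [0.3,-4,0,0],
    [0.3,-4,0,0],
    [0.3,-4,0,0]
  ]
}}

```text
time: 7.13
ee_pos: [0.4499, 0.0787, 0.0743]
tcp_rot: [-180.0, -0.0, 94.2]
wrist_force: [0.6, 0.6, -1.0]
opening: 0.0575
grasp_force: 37.6
```

```bash
python3 - <<'E'
import cv2,numpy as np
from h import *
o=get_obs();print(o['time'],o['ee_pos'],o['opening'],o['grasp_force'],o['wrist_force'])
s=camera('scene')[:,:,::-1];w=camera('wrist')[:,:,::-1]
im=np.zeros((600,800,3),np.uint8)
im[:600,:400]=cv2.resize(s[200:320,250:330],None,fx=5,fy=5,interpolation=2)
im[:300,400:800]=cv2.resize(w[180:480,120:520],None,fx=1,fy=1,interpolation=2)
cv2.imwrite('pics/crop5.png',im)
E
```

```text
7.1333 [0.44987776 0.07866897 0.07427499] 0.05745115443585517 37.63664012614754 [ 0.57830948  0.60693099 -1.01876156]
```

View pics/crop5.png

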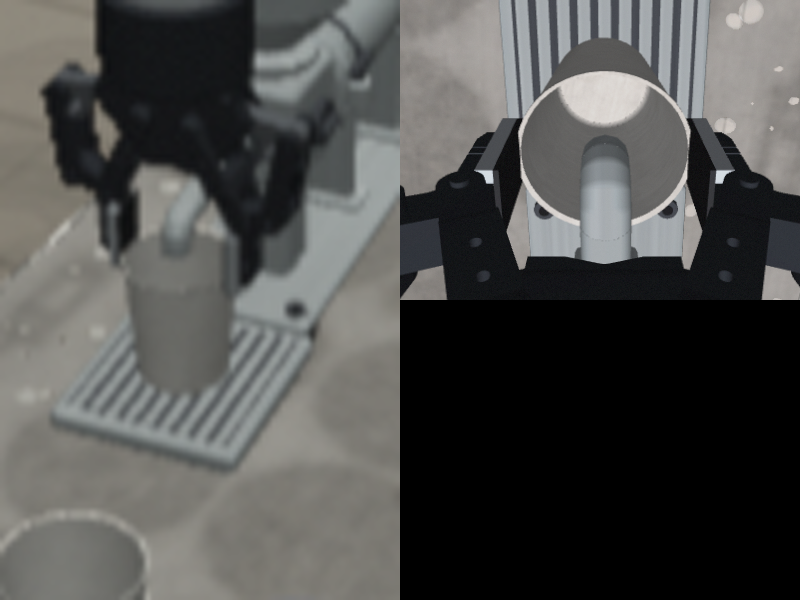

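The cup is under the spout: in the wrist crop the rim centre is (605,149) and the spout end is near (605,158), about 3 mm apart. The scene view agrees. Lowering and releasing.

{"fn": "servo_tool", "kwargs": {
  "moves": [
    [0,-0.1,-0.1,0],
    [0,-0.2,-0.2,0],
    [0,-0.2,-0.3,0],
    [0,-0.2,-0.4,0],
    [0,-0.2,-0.4,0],
    [0,-0.2,-0.4,0]
  ]
}}

```text
time: 7.73
ee_pos: [0.4499, 0.0771, 0.0714]
tcp_rot: [180.0, -0.0, 94.3]
wrist_force: [-4.1, -0.3, 9.7]
opening: 0.0573
grasp_force: 38.5
```

The cup is seated on the tray, with about 10 N upward on the wrist. I'll ease off 1 mm and open.

{"fn": "servo_tool", "kwargs": {
  "moves": [
    [0,0,0.1,0],
    [0,0,0.1,0],
    [0,0,0.1,0]
  ]
}}

```text
time: 7.98
ee_pos: [0.45, 0.0771, 0.0714]
tcp_rot: [180.0, -0.0, 94.2]
wrist_force: [-1.2, 0.2, 2.8]
opening: 0.0578
grasp_force: 37.9
```

{"fn": "servo_tool", "kwargs": {
  "moves": [
    [0,0,0,0],
    [0,0,0,0],
    [0,0,0,0],
    [0,0,0,0],
    [0,0,0,0],
    [0,0,0,0],
    [0,0,0,0],
    [0,0,0,0],
    [0,0,0,0],
    [0,0,0,0]
  ],
  "claw": 0
}}

```text
time: 8.82
ee_pos: [0.4499, 0.0769, 0.0713]
tcp_rot: [180.0, -0.0, 94.2]
wrist_force: [-0.6, 1.3, 0.6]
opening: 0.0856
grasp_force: 0.0
```

{"fn": "servo_tool", "kwargs": {
  "moves": [
    [0,0.3,0,0],
    [-0.05,0.8,0,0],
    [-0.1,1.5,0,0],
    [-0.2,2.5,0,0],
    [-0.25,3.5,0,0],
    [-0.3,4.5,0,0],
    [-0.4,5.7,0,0],
    [-0.5,7,0,0],
    [-0.6,8.4,0,0],
    [-0.7,10,0,0],
    [-0.8,11.5,0,0],
    [-0.8,12,2,0],
    [-0.8,12,5,0],
    [-0.8,12,8,0],
    [-0.8,12,11,0],
    [-0.8,12,14,0],
    [-0.8,12,17,0],
    [-0.8,12,20,0],
    [-0.8,12,23,0],
    [-0.8,12,23,0]
  ]
}}

```text
time: 10.48
ee_pos: [0.4425, 0.1983, 0.3069]
tcp_rot: [179.6, -0.1, 94.3]
wrist_force: [0.5, -0.5, 0.4]
opening: 0.0853
grasp_force: 0.0
```

```bash
python3 - <<'E'
import cv2,numpy as np
from h import *
o=get_obs();print(o['time'],o['ee_pos'],o['q'])
s=camera('scene')[:,:,::-1];w=camera('wrist')[:,:,::-1];t=camera('top')[:,:,::-1]
im=np.zeros((600,800,3),np.uint8)
im[:600,:400]=cv2.resize(s[180:330,240:340],None,fx=4,fy=4,interpolation=2)
im[:300,400:800]=cv2.resize(w,(400,300))
im[300:600,400:800]=cv2.resize(t[180:255,375:475],None,fx=4,fy=4,interpolation=2)
cv2.imwrite('pics/crop6.png',im)
E
```

```text
10.4833 [0.44246256 0.19825573 0.3069381 ] [ 2.41335118e+01 -1.94655829e+00  1.15713587e+01  1.03100267e+02
  4.03647643e-03  1.09852099e+02]
```

View pics/crop6.png

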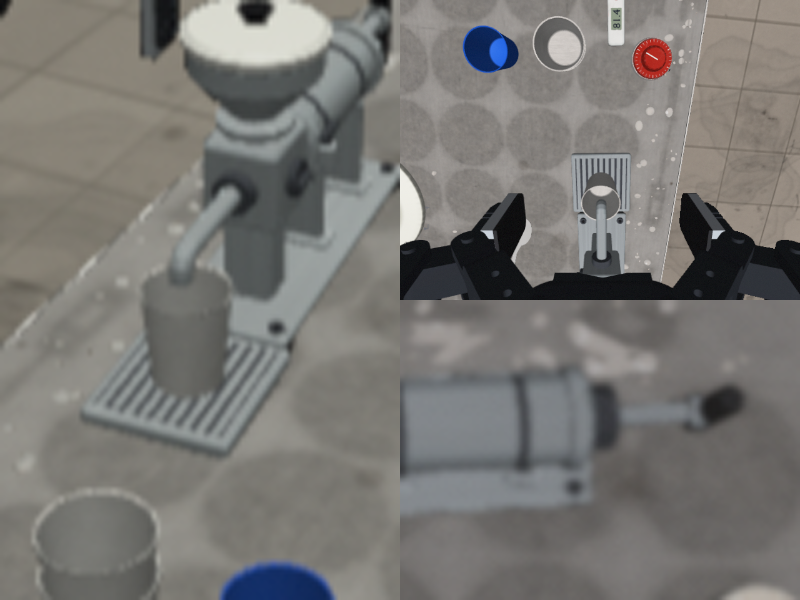

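The cup stands upright on the tray under the spout, with the rod home and everything else in place. That was the last allowed picture, so from here I measure the handle by image code. Moving above the handle, over the hopper.

{"fn": "servo_tool", "kwargs": {
  "moves": [
    [0.2,-2.5,0,0],
    [0.4,-5.5,0,0],
    [0.7,-9,0,0],
    [0.9,-12.5,0,0],
    [1.2,-16,0,0],
    [1.5,-19.5,0,0],
    [1.7,-23,0,0],
    [2,-26.5,0,0],
    [2.3,-30,0,0],
    [2.5,-33.5,0,0],
    [2.8,-37,0,0],
    [3.1,-40.5,0,0],
    [3.3,-44,0,0],
    [3.6,-47,0,0],
    [3.7,-49,0,0],
    [3.8,-49.6,-2,0],
    [3.8,-49.6,-4,0],
    [3.8,-49.6,-5.7,0],
    [3.8,-49.6,-5.7,0],
    [3.8,-49.6,-5.7,0]
  ]
}}

```text
time: 12.3
ee_pos: [0.4793, -0.2983, 0.2427]
tcp_rot: [-179.8, -0.1, 94.3]
wrist_force: [0.1, -0.3, 0.4]
opening: 0.0856
grasp_force: 0.0
```

```bash
python3 - <<'E'
from h import *
o=get_obs();print(o['time'],o['ee_pos'],o['tcp_rot'],o['q'])
c=get_calibration('wrist')
W=np.eye(4);W[:3,:3]=R.from_euler('xyz',o['tcp_rot'],degrees=True).as_matrix();W[:3,3]=o['ee_pos']
M=np.linalg.inv(W@np.array(c['tool_from_camera']))
def pw(P):
    q=M[:3,:3]@P+M[:3,3];return c['fx']*q[0]/q[2]+c['cx'],c['fy']*q[1]/q[2]+c['cy']
for z in(.168,.146,.118,.068):print(z,np.round(pw(np.array([.480,-.2975,z])),1))
w=snap('wrist','w6.png');g=w.max(2)
n,l,s,ce=cv2.connectedComponentsWithStats((g<60).astype(np.uint8))
for i in range(1,n):
    if s[i,4]>60:print(s[i],ce[i])
for r in range(100,400,12):print(r,' '.join('%3d'%v for v in g[r,230:420:6]))
E
```

```text
12.3 [ 0.47930913 -0.29834368  0.24268718] [-1.79840465e+02 -1.17031632e-01  9.42515474e+01] [-3.19001961e+01  7.50138756e+00  1.41002457e+01  9.67967158e+01
  3.83951921e-04  5.38480929e+01]
0.168 [325.  251.7]
0.146 [325. 240.]
0.118 [325.  227.6]
0.068 [325.1 210.6]
[365  17  10  14  67] [371.53731343  23.01492537]
[317  99  43  31 417] [349.96642686 112.14628297]
[294 100  14  21 131] [298.34351145 107.80916031]
[ 312  211   31   46 1164] [326.70532646 233.69587629]
[    0   309   640   171 50811] [319.02625416 426.731751  ]
100 130 144 134 134 134 131 127 118 171 121  95  51  55  68  78  72  73  72  74  61  55  55 121 166 169 146 203 187 150 151 155 190
112 146 147 134 130 131 128 131 122 143  51  76  59  60  70  73  76  77  76  75  67  56  57  79  50 156 147 150 151 146 146 149 146
124 148 152 148 136 126 126 122 125 176 168 168  60  60  66  75  76  75  76  75  65  55  56 171 168 167 145 145 147 181 187 187 142
136 155 150 147 145 138 126 124 130 126 131 127 121 126 124 122 161 163 158 128 129 132 141 142 147 210 192 183 192 188 196 125 119
148 154 155 149 150 150 142 144 134 1
[... 2034 characters left out ...]
 195 185 147 149 148 152 149 152 156 152
340 143 135 128 126 121 125 124 127 127 128 131 129 125 127 126 136 134 131 129 133 143 192 149 146 149 150 149 149 152 152 149 155
352 141 138 127 131 129 130 128 123 126 131 136 134 134 131 130 130 129 128 133 150 149 179 152 154 153 192 148 148 149 151 147 151
364 144 145 138 132 128 127 125 130 130 135 134 128 129 131 122 124 130 128 147 150 153 152 155 151 151 155 152 153 150 150 149 152
376 149 142 143 141 140 134 128 127 127 127 123 123 124 132 130 134 142 150 149 147 150 151 149 151 148 152 151 153 149 152 149 173
388 151 151 153 150 148 145 143 138 137 138 140 140 141 148 148 150 153 150 152 148 150 152 148 150 154 154 156 154 153 150 156 175
```

```bash
python3 - <<'E'
from h import *
for uv in((327,241.5),(327,257),(327,226)):print(at('wrist',uv,.168))
E
```

```text
[ 0.48122174 -0.29241308  0.168     ]
[ 0.48189907 -0.3012712   0.168     ]
[ 0.4805592  -0.28374693  0.168     ]
```

The handle's top is at about (0.481, -0.294). The cameras agree to within 4 mm, and the pads are 22 mm wide. Descending to the grip height.

{"fn": "servo_tool", "kwargs": {
  "moves": [
    [0.1,0.2,-1,0],
    [0.2,0.3,-2.5,0],
    [0.2,0.3,-4,0],
    [0.2,0.3,-5.5,0],
    [0.2,0.3,-7,0],
    [0.2,0.3,-8.5,0],
    [0.2,0.3,-9.8,0],
    [0.2,0.3,-10.8,0],
    [0.2,0.3,-11.6,0],
    [0.2,0.3,-11.6,0],
    [0.2,0.3,-11.6,0]
  ]
}}

```text
time: 13.27
ee_pos: [0.4819, -0.296, 0.1285]
tcp_rot: [180.0, 0.0, 94.2]
wrist_force: [0.5, -0.4, 0.3]
opening: 0.0854
grasp_force: 0.0
```

{"fn": "servo_tool", "kwargs": {
  "moves": [
    [0,0,0,0],
    [0,0,0,0],
    [0,0,0,0],
    [0,0,0,0],
    [0,0,0,0],
    [0,0,0,0],
    [0,0,0,0],
    [0,0,0,0],
    [0,0,0,0],
    [0,0,0,0],
    [0,0,0,0],
    [0,0,0,0]
  ],
  "claw": 1,
  "force": 80
}}

```text
time: 14.27
ee_pos: [0.4805, -0.2963, 0.1288]
tcp_rot: [-179.9, 0.0, 94.2]
wrist_force: [-8.3, -0.3, 5.5]
opening: 0.0159
grasp_force: 77.9
```

Gripped, with the opening about the bar's thickness. Now drawing 45 mm along the filler's -y.

{"fn": "servo_tool", "kwargs": {
  "moves": [
    [-0.1,-0.2,0,0],
    [-0.05,-0.6,0,0],
    [0,-1,0,0],
    [0,-1.5,0,0],
    [0.05,-2,0,0],
    [0.05,-2.5,0,0],
    [0.1,-3,0,0],
    [0.15,-3.5,0,0],
    [0.2,-4,0,0],
    [0.2,-4.3,0,0],
    [0.2,-4.5,0,0],
    [0.2,-4.5,0,0],
    [0.2,-4.5,0,0],
    [0.2,-4.5,0,0]
  ]
}}

```text
time: 15.43
ee_pos: [0.4839, -0.3392, 0.1288]
tcp_rot: [180.0, -0.2, 94.3]
wrist_force: [-0.7, 11.2, 5.3]
opening: 0.0159
grasp_force: 78.6
```

```bash
python3 - <<'E'
from h import *
o=get_obs();print(o['time'],o['ee_pos'],o['tcp_rot'],o['wrist_force'],o['opening'],o['grasp_force'])
t=camera('top');s=camera('scene');w=snap('wrist','w7.png');g=w.max(2)
cv2.imwrite('pics/t7.png',t[:,:,::-1]);cv2.imwrite('pics/s7.png',s[:,:,::-1])
for r in range(0,330,6):print(r,' '.join('%3d'%v for v in g[r,285:375:4]))
E
```

```text
15.4333 [ 0.48394474 -0.33918005  0.12875578] [179.96757871  -0.1883259   94.30816244] [-0.71605328 11.16520397  5.29209793] 0.01594028835328758 78.61464858055115
0  62  71  68  67  68  67  67  66  63  66  65  65  62  62  61  61  61  63  53  61  64  63  64
6  56  83  86  85  86  86  84  84  87  85  84  85  84  85  86  84  82  83  80  58  34  52  61
12  74  48  37  37  38  39  35  39  39  38  37  38  34  33  37  36  38  34  45  66  63  48  33
18  38  38  35  36  37  33  30  33  39  48  48  38  27  28  35  35  35  34  35  35  35  34 191
24  65  37  34  35  35  19  30  47  69  87  87  67  39  29  24  37  34  37  55 124 189 187 191
30 186 190 184 178 179 163 170 180 179 180 181 179 176 147 184 187 188 179 187 191 188 187 191
36 186 188 184 179 179 159 169 180 180 180 181 179 177 146 185 187 188 179 186 190 186 188 152
42 186 188 183 179 179 164 167 180 180 181 180 179 177 147 185 184 187 182 185 191 187 186 191
48 185 189 186 180 179 162 167 180 179 181 179 178 177 146 185 185 189 181 185 191 187 188 191
54 184 187 185 179 178 171 166 179 180 180 179 179 175 146 183 186 187 181 185 191 1
[... 3623 characters left out ...]
  99 167 168 167 164 168 168
288 153 150 155 162 151  71  11  10  12  13  16  13  14  16  11 139 164 165 166 168 169 171 171
294  83  84  85  34  27  17  17  12  14  18  13  13  13  14  10  12  19  83  82  84 101 172 173
300  84  85  84  17  18  11   9  14  16  12  10  12  11   7  17  13  20  74  84  85  82 173 171
306  85  83  86  18  21  14  13  14  14   8  16  15  15  12  14   8  18  46  85  83  83  85  90
312  85  84  76  16  16  11  11  10  17  14  15  18   8  15  14  13  21  18  85  84  85  80  22
318  83  82  50  19  15  15  15  14  14  13  13  14  11  14  16  12  19  21  84  83  84  84  23
324  84  85  19  16  18  13  10  13  17  14  16  16  10  14  12  12  16  18  84  83  85  83  38
```

TCP travel is 43 mm so far. The wrist pixels show the first ring around row 77 and the nut's edge near row 28. Drawing 2 mm more, then checking against the ring.

{"fn": "servo_tool", "kwargs": {
  "moves": [
    [0,-0.1,0,0],
    [0,-0.2,0,0],
    [0,-0.2,0,0],
    [0,-0.2,0,0],
    [0,-0.2,0,0],
    [0,-0.2,0,0]
  ]
}}

```text
time: 16.08
ee_pos: [0.4841, -0.341, 0.1287]
tcp_rot: [180.0, -0.2, 94.3]
wrist_force: [0.6, 12.2, 5.3]
opening: 0.0164
grasp_force: 78.6
```

```bash
python3 - <<'E'
from h import *
o=get_obs();print(o['time'],o['ee_pos'],o['wrist_force'],o['opening'],o['grasp_force'])
w=snap('wrist','w8.png');g=w.max(2).astype(int)
col=g[:,318:330].mean(1).round().astype(int)
print(list(enumerate(col))[0:95])
print('beside',[(r,g[r,295],g[r,350]) for r in range(14,34)])
for r in(10,15,20,25,30,35,70,75,80):print(r,at('wrist',(324,r),.118,o)[:2])
s=camera('scene');t=camera('top')
print(get_obs()['ee_pos'])
E
```

```text
16.0833 [ 0.48408041 -0.34097357  0.1287328 ] [ 0.56063729 12.241258    5.26759693] 0.016354250447922786 78.55774998664856
[(0, np.int64(85)), (1, np.int64(85)), (2, np.int64(64)), (3, np.int64(40)), (4, np.int64(38)), (5, np.int64(37)), (6, np.int64(38)), (7, np.int64(36)), (8, np.int64(37)), (9, np.int64(38)), (10, np.int64(94)), (11, np.int64(172)), (12, np.int64(180)), (13, np.int64(179)), (14, np.int64(150)), (15, np.int64(53)), (16, np.int64(45)), (17, np.int64(46)), (18, np.int64(46)), (19, np.int64(46)), (20, np.int64(46)), (21, np.int64(46)), (22, np.int64(46)), (23, np.int64(45)), (24, np.int64(78)), (25, np.int64(164)), (26, np.int64(180)), (27, np.int64(180)), (28, np.int64(180)), (29, np.int64(180)), (30, np.int64(180)), (31, np.int64(180)), (32, np.int64(180)), (33, np.int64(180)), (34, np.int64(180)), (35, np.int64(180)), (36, np.int64(180)), (37, np.int64(180)), (38, np.int64(180)), (39, np.int64(180)), (40, np.int64(179)), (41, np.int64(180)), (42, np.int64(179)), (43, np.int64(180)), (44, np.int64(180)), (45, np.int64(180)), (46, np.int64(180)), (47, np.int64(180)),
[... 1290 characters left out ...]
87)), (23, np.int64(182), np.int64(188)), (24, np.int64(183), np.int64(188)), (25, np.int64(184), np.int64(187)), (26, np.int64(182), np.int64(187)), (27, np.int64(182), np.int64(186)), (28, np.int64(182), np.int64(188)), (29, np.int64(183), np.int64(188)), (30, np.int64(184), np.int64(188)), (31, np.int64(183), np.int64(188)), (32, np.int64(182), np.int64(187)), (33, np.int64(183), np.int64(186))]
10 [ 0.47655875 -0.23528637]
15 [ 0.4766725  -0.23679305]
20 [ 0.47678683 -0.2383074 ]
25 [ 0.47690174 -0.23982953]
30 [ 0.47701725 -0.24135954]
35 [ 0.47713337 -0.24289753]
70 [ 0.47796371 -0.25389564]
75 [ 0.47808493 -0.25550126]
80 [ 0.47820683 -0.25711582]
[ 0.48407749 -0.34096123  0.12872603]
```

```bash
python3 - <<'E'
from h import *
W=dict(ee_pos=[0.47930913,-0.29834368,0.24268718],tcp_rot=[-179.840465,-0.117031632,94.2515474])
g=cv2.imread('pics/w6.png').max(2).astype(int)
print([(r,int(g[r,322:332].mean()),int(g[r,305]),int(g[r,342])) for r in range(94,142)])
print([(r,int(g[r,322:332].mean()),int(g[r,308]),int(g[r,346])) for r in range(190,222)])
for r in(124,127,130,133,136):print(r,at('wrist',(326,r),.118,W)[:2])
o=get_obs()
g=cv2.imread('pics/w8.png').max(2).astype(int)
print('w8 collar',[(r,int(g[r,318:330].mean()),int(g[r,301]),int(g[r,343])) for r in range(255,295)])
for r in(260,265,270,275,280):print(r,at('wrist',(324,r),.118,o)[:2])
for r in(195,200,205,210,215):print(r,at('wrist',(326,r),.118,W)[:2])
E
```

```text
[(94, 132, 129, 129), (95, 132, 128, 128), (96, 131, 125, 128), (97, 127, 125, 122), (98, 102, 113, 99), (99, 54, 72, 55), (100, 73, 56, 74), (101, 74, 61, 76), (102, 74, 59, 76), (103, 74, 60, 75), (104, 73, 61, 77), (105, 74, 60, 74), (106, 74, 61, 76), (107, 74, 62, 78), (108, 74, 62, 76), (109, 74, 62, 77), (110, 74, 61, 75), (111, 74, 61, 74), (112, 74, 63, 75), (113, 74, 61, 73), (114, 75, 61, 73), (115, 75, 61, 73), (116, 75, 59, 71), (117, 74, 60, 72), (118, 75, 60, 75), (119, 75, 61, 74), (120, 75, 61, 77), (121, 75, 61, 74), (122, 74, 62, 73), (123, 75, 62, 72), (124, 74, 62, 73), (125, 75, 61, 76), (126, 74, 59, 76), (127, 66, 55, 68), (128, 69, 60, 68), (129, 77, 65, 74), (130, 83, 74, 79), (131, 133, 108, 111), (132, 162, 127, 127), (133, 161, 126, 129), (134, 162, 127, 129), (135, 161, 128, 128), (136, 162, 127, 128), (137, 161, 127, 127), (138, 162, 128, 128), (139, 162, 129, 127), (140, 162, 130, 127), (141, 161, 129, 128)]
[(190, 161, 131, 138), (191, 162, 131, 134), (192, 162, 131, 132), (193, 162, 131, 128), (194, 161, 132, 126), (195, 162, 130, 124), (196, 162, 12
[... 1143 characters left out ...]
64), (276, 185, 146, 164), (277, 186, 146, 162), (278, 185, 146, 161), (279, 185, 148, 162), (280, 185, 149, 160), (281, 165, 149, 160), (282, 89, 149, 158), (283, 17, 150, 158), (284, 14, 151, 157), (285, 12, 151, 154), (286, 13, 153, 154), (287, 13, 155, 137), (288, 12, 153, 73), (289, 13, 154, 11), (290, 13, 154, 16), (291, 12, 158, 17), (292, 13, 124, 13), (293, 13, 68, 11), (294, 12, 27, 12)]
260 [ 0.48312529 -0.32229254]
265 [ 0.48327956 -0.32433537]
270 [ 0.48343496 -0.32639301]
275 [ 0.48359148 -0.32846565]
280 [ 0.48374916 -0.33055352]
195 [ 0.47900978 -0.27585215]
200 [ 0.47925557 -0.27910118]
205 [ 0.479503   -0.28237188]
210 [ 0.47975211 -0.28566455]
215 [ 0.48000292 -0.28897949]
```

The collar moved about 45.5 mm relative to the nut between the home picture and now. TCP travel is 44.8 mm and the pull is 12 N, which matches the second mark at about 13 N. The rod is steady, so I'm handing in.

```bash
python3 -c "
from h import *
o=get_obs();print(o['time'],o['ee_pos'],o['wrist_force'],o['grasp_force'])
print(job_done())"
```

```text
16.2333 [ 0.48407749 -0.34096123  0.12872603] [ 0.15251409 11.98646099  6.36118786] 78.55777859687805
the job is handed in; nothing more can be done
None
```

I handed the job in at 16.2 s with the top cup standing let go under the spout and the rod held out about 45 mm, at the second mark; no verdict came back.

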